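# Fit the mended hob knob and hold it pressed in

### The arm

A 6-joint arm with a two-finger parallel gripper is mounted at the origin on a cart in front of the work surface, level with it; the furniture and walls round the work are solid. World frame = base frame: x ahead of the robot, y to its left, z up, the work surface at z = 0. Lengths are in mm, angles in degrees, forces in N, time in s.
With the tool pointing down it reaches from about 350 to 850 mm from the base axis. Payload 8.1 kg.
Tool frame: the origin (TCP) lies midway between the tips of the shut fingers; the grasp point (between the pads) lies 19 mm behind it; z points along the fingers, y is the line along which they close (so a half turn about z gives the same grasp; the last joint's range is limited). The gripper opens to 85 mm and grips with 20 to 120 N. Pads are 22 mm wide; open, the fingers measure 114 mm over their backs; the gripper's body (76 mm by 85 mm) begins 54 mm behind the grasp point. The pads swing forward as they close: fully open they stand 13 mm farther back than shut.
Start: joints at [72.17, 7.471, 85.268, -0, 87.261, -4.893], TCP at [134.309, 584.779, 231.292] pointing down, gripper open.
Joint ranges: [-169.43, 169.43], [-51.17, 129.36], [1.28, 143.12], [-76.62, 256.62], [0, 156.53], [-152.29, 152.29]. Speed limits (degrees/s): [136.94, 136.94, 159.86, 180, 180, 180].

### API

Orientations are given as [roll, pitch, yaw] about the fixed x, y, z axes, in that order (R = Rz(yaw) Ry(pitch) Rx(roll)).
In Python, from bench import sense, snapshot, order, finder gives the robot as it stands.
- The arm moves only by the tool send_rows, never from a script. Its argument "steps" is a list of rows, each a list of 2 entries, a list of its own where there are three numbers: the shift along the world's x, y, z in units of 30 mm (1.0 is 30 mm), then the turn, a rotation vector about the world's x, y, z in rad. In form: [[[dx, dy, dz], [wx, wy, wz]], ...]. A call has 1 to 10 rows; each row is the pose to reach, as a shift and turn from the pose commanded when the call began; what a row does not reach only later rows make up. A row lasts 1/8 s, in which the tool goes at most 62.5 mm and 10.7 degrees, less where a joint would pass 70% of its speed; a pose out of reach is approached as far as the arm can. A call with a gripper value outside its range is refused whole. "fingers" is the closure, from 0 (fully open) to 1 (shut), set as the call begins (left out, the last holds). The fingers move at their own pace and stop on an object; "squeeze" is the grip in N (left out, the last holds). Time passes only in rows, so rows that repeat a pose let the fingers close. It gives the time, the measured TCP pose, the force, the opening and the grip force at its end, in the units of the state.
- sense(): the state, without advancing time (a new reading comes with each control period).
- snapshot(name): name is "scene" or "side" or "wrist"; returns a dict with "img" (480x640x3 uint8, red, green, blue), "K" (3x3 intrinsics, pixels), "pose" (4x4, takes a point from camera to world coordinates). Camera axes: x right, y up, looking along -z (the intrinsics and any distortion apply to the point x, -y, -z); pixel columns grow to the right and rows downward; lengths in mm; the calibration is good to about 2 mm. A picture is of the moment at which its call begins. There is no depth.
- order.hand_in(): hands the job in; it is judged then, once.
Trained networks look in the newest picture that a camera, given by its name, has taken for a name from the list of things; names that differ only in an ending like _2 or _b are one class to them, and where a whole thing is asked for, a point or a joint stands for the part that bears it (a point fixed in the world has none). Each returns a list of dicts, best first, with "confidence" (0 to 1); they miss things now and then, are a little off and sometimes report something else, mostly with a low value. They report only what shows in the picture. A call takes as long as a camera call.
- finder.find_in(label, camera): "box" ([left, top, width, height] as shares, 0 to 1, of the picture: columns of its width, rows of its height, round what is visible of it).
- finder.trace(label, camera): "mask" (480x640 bool, what is visible of it) and "box" ([left, top, width, height] as shares, 0 to 1, of the picture: columns of its width, rows of its height, round what is visible of it).
- finder.pinpoint(label, camera): "at" ([column, row] as shares, 0 to 1, of the picture: columns of its width, rows of its height: a listed point, or the origin of a listed thing).
The state is a dict: "time": time; "joint_pos": joint angles; "qd": joint speeds; "joint_efforts": joint torques, N m; "tool_pos": TCP position; "tcp_rot": TCP orientation; "ft_force": force on the tool from outside, world axes, zero at the start; "wrist_torque": the same for the moment, N m; "finger_gap": finger opening in mm; "grip_force": force on a finger pad.
Only numpy, scipy, OpenCV 4.12 (cv2) and the standard library are available. Lean on these libraries where they do the work, as an engineer would, in place of code of your own. Each camera call takes 0.05 s, during which the arm holds its last target. There are 200 camera calls.

### The job

The mended control knob of the table-top gas hob is still held in the little clamp: slide the clamp's jaw open to its stop by its upright pin, then lift the knob out. Turn the knob so that its D-shaped bore matches the bare D-shaped stem on the hob, push it fully home on the stem and press it right in against the spring, as one does to light the burner. Finish while still gripping the knob and holding it pressed in; leave the jaw open and do not shift the other things on the worktop.

Things in the scene. Friction and masses are not known exactly. Their poses are not given: they have to be found in the camera images.
- knob: loose black control knob, 130 g, upright in the clamp. Round skirt 46 mm wide, 14 mm high; on it a bar grip, top 38 mm over the underside, 14 mm thick (along y), from x = -16 to +12 mm, then a 9 mm thick pointer nose to x = +21 mm with a metal line on top. Origin: centre of the underside, on the axis; z up. Grip the bar across its thickness, fingertips 8 mm clear of the skirt while in the clamp
- knob_seat (a point): ceiling of the knob's bore, on its axis, 14 mm above the underside; axes as the knob's. The bore is blind, open below, D-shaped: round, 18 mm across, with a flat 1.8 mm from the axis on the +x side, that is, below the pointer nose
- knob_nose (a point): tip of the knob's pointer nose, 21 mm from the axis along the knob's +x, 26 mm above the underside
- clamp_bed (a point): point on the clamp's bed, 12 mm above the worktop, where the knob stands between the jaws. The clamp, a grey plate 172 x 76 mm with steel parts, is fixed; its +x points from the movable jaw to the fixed one (roughly away from the robot); the movable jaw opens along -x. Jaw tops: fixed 27, movable 32 mm above the worktop; the movable one's lip hooks 4 mm over the knob's skirt
- jaw_pin (a point): centre of the top of the upright steel pull pin on the movable jaw: 14 mm in diameter, top 68 mm above the worktop, free to be gripped over its upper 35 mm; when the jaw is closed it stands 63 mm from the knob's axis on the clamp's -x side
- jaw (a joint): opening of the movable jaw in m: 0 closed on the knob, 0.035 fully open at its stop; slides along the clamp's -x against about 2 N of friction and stays where it is left
- stem_top (a point): centre of the top of the bare steel D-stem standing on the hob; moves with it. Round, 16 mm wide, flat 1 mm from the axis on this point's +x side; z up; 22 mm tall above the hob top, last 2 mm slimmer by 0.4 mm. It does not turn. The knob fits when its x points along this x, with about 1 mm play; seated, the bore's ceiling rests on the stem top, the knob's underside 14 mm below it
- stem (a joint): how far the sprung stem is pressed down, in m: 0 at rest, 0.006 at its lower stop; 4 N to start it moving, about 9 N at the stop; springs back when released
- hob: table-top gas hob, fixed, 250 (x) x 340 (y) x 55 mm high, origin under its centre; two burners with pan supports up to 80 mm high; along its -y (right-hand) edge two control places 110 mm apart: one is the bare stem, the other has a like knob already fitted (top 101 mm above the worktop); which is which varies
- salt_shaker: bystander: glass salt shaker, 44 mm in diameter, 90 mm high; origin under its centre; leave alone
- jam_jar: bystander: jam jar, 62 mm in diameter, 85 mm high; origin under its centre; leave alone
- tape_roll: bystander: roll of tape lying flat, 96 mm in diameter, 25 mm high; leave alone
- match_box: bystander: small box 38 x 61 x 31 mm; leave alone
- espresso_cup: bystander: small cup, 64 mm across, 48 mm high, with a handle; leave alone

How it is judged (in metres and radians):
On the way, in this order (a step that is already met when the one before it is completed fails the run):
1. the jaw is slid open, with the knob still standing in the clamp (value of joint jaw above 0.028 m and z of knob in the frame of clamp_bed below 0.008 m and horizontal distance between knob and clamp_bed below 0.02 m), for 0.2 s.
2. the knob is lifted out of the clamp in the fingers (z of knob in the frame of clamp_bed above 0.03 m and contact force between the fingers and knob above 1 N), for 0.1 s.
3. the knob is seated on the stem, pointer nose over the flat (z of knob_seat in the frame of stem_top below 0.003 m and horizontal distance between knob_seat and stem_top below 0.003 m and angle between knob's own z axis and vertical below 0.12 rad and angle between the x axis of knob and the x axis of stem_top, either way round below 0.3 rad and x of knob_nose in the frame of stem_top above 0.01 m), for 0.05 s.
At the end, for the whole second after the job is handed in: The knob is home on the stem (bore ceiling within 3 mm of the stem top, axes within 3 mm, upright within 0.12 rad, its x axis along the stem's x within 0.3 rad) and the fingers hold it (over 2 N) with the stem pressed in at least 4 of its 6 mm; the clamp's jaw is still open by more than 25 mm (all of step 3 and value of joint stem above 0.004 m and contact force between the fingers and knob above 2 N and value of joint jaw above 0.025 m); the arm keeps its last pose, push and grip.
It fails at once if a bystander is shifted by more than 3 cm (distance of any of salt_shaker, jam_jar, tape_roll, match_box, espresso_cup from where it was at the start of the episode above 0.03 m).
It also fails if it takes over 45 s, if anything falls off the work surface, if the arm or the gripper's body presses on something with over 40 N, if the wrist force passes 120 N, or if a joint passes its speed limit or range.

## Working session

There is one attempt and no reset: what is moved stays moved. The work goes in short steps, Python scripts to look and compute and a tool call to move; the robot and the scene stay as the last step left them, time stands still between calls to the robot, and variables do not carry over. Pictures are saved under pics/ and viewed, at most 10 in all, crops included, and the job is handed in when it is done.

Besides the shell and the picture viewer there is one more tool, called after "Call:" as a command line: name --argument value ..., lists and objects as JSON in quotes. send_rows: Moves the arm, as the interface text tells. Its arguments: {"type":"object","properties":{"steps":{"type":"array"},"fingers":{"type":"number"},"squeeze":{"type":"number"}},"required":["steps"]}

```bash
mkdir -p pics; ls
cat > h.py <<'E'
import numpy as np, cv2
from bench import sense, snapshot, order, finder
def ray(s,px):
    K=np.array(s["K"]);T=np.array(s["pose"])
    x=(px[0]-K[0,2])/K[0,0];y=(px[1]-K[1,2])/K[1,1]
    return T[:3,3],T[:3,:3]@np.array([x,-y,-1.])
def atz(s,px,z):
    o,d=ray(s,px);return o+d*(z-o[2])/d[2]
def proj(s,P):
    T=np.array(s["pose"]);K=np.array(s["K"]);p=T[:3,:3].T@(np.array(P,float)-T[:3,3])
    return K[0,0]*p[0]/-p[2]+K[0,2],K[1,1]*-p[1]/-p[2]+K[1,2]
def save(n,img): cv2.imwrite("pics/"+n+".png",img[:,:,::-1])
def pin(l,c):
    return [((np.array(d["at"])*[640,480]).round(1),round(d["confidence"],2)) for d in finder.pinpoint(l,c)[:2]]
E
python3 - <<'E'
from h import *
Z=dict(knob=12,knob_seat=26,knob_nose=38,clamp_bed=12,jaw_pin=68,stem_top=77,hob=0,salt_shaker=0,jam_jar=0,tape_roll=0,match_box=0,espresso_cup=0)
for c in("scene","side","wrist"):
    s=snapshot(c);save(c+"0",s["img"]);print(c,{k:np.array(v).round(2).tolist() for k,v in s.items() if k!="img"},s.keys())
    for l,z in Z.items():
        for a,cf in pin(l,c)[:2]: print(l,a,cf,atz(s,a,z).round(0))
print(sense())
E
```

```text
pics
scene {'K': [[592.97, 0.0, 310.39], [0.0, 592.97, 243.23], [0.0, 0.0, 1.0]], 'pose': [[0.59, 0.33, -0.74, -725.02], [-0.81, 0.24, -0.54, -901.7], [0.0, 0.91, 0.4, 774.05], [0.0, 0.0, 0.0, 1.0]]} dict_keys(['img', 'K', 'pose'])
knob [297.1 253.1] 0.43 [583. 101.  12.]
knob_seat [301.  244.4] 0.63 [617. 112.  26.]
knob_nose [305.8 240.5] 0.48 [628. 102.  38.]
clamp_bed [296.8 249.4] 0.88 [604. 118.  12.]
jaw_pin [284.6 242.1] 0.53 [526. 104.  68.]
jaw_pin [257.2 224.9] 0.48 [581. 258.  68.]
stem_top [253.6 223.3] 0.36 [568. 261.  77.]
hob [213.3 240.4] 0.74 [520. 397.   0.]
salt_shaker [310.2 240.3] 0.71 [708. 143.   0.]
jam_jar [339.  246.7] 0.64 [721.  39.   0.]
tape_roll [349.4 301.6] 0.91 [ 442. -179.    0.]
tape_roll [340.3 245.3] 0.71 [733.  42.   0.]
match_box [315.4 296.3] 0.62 [413. -90.   0.]
side {'K': [[573.19, 0.0, 313.76], [0.0, 573.19, 241.51], [0.0, 0.0, 1.0]], 'pose': [[1.0, -0.03, 0.01, 578.63], [0.02, 0.66, -0.75, -967.65], [0.02, 0.75, 0.66, 986.36], [0.0, 0.0, 0.0, 1.0]]} dict_keys(['img', 'K', 'pose'])
knob [322.2 256.9] 0.8 [594.  95.  12.]
knob_seat [324.9 
[... 792 characters left out ...]
K', 'pose'])
{'time': 1.95, 'joint_pos': array([ 7.21706613e+01,  7.47236139e+00,  8.52664089e+01, -6.07994141e-04,
        8.72598788e+01, -4.89267423e+00]), 'qd': array([-0.0307625 , -0.01234896, -0.08294118, -0.02525219, -0.03705184,
       -0.06496734]), 'joint_efforts': array([ 1.11446723e-03, -5.69310808e+01, -5.00851607e+01, -3.41468797e-05,
        1.52875295e-03, -4.76101889e-05]), 'tool_pos': array([134.30910488, 584.79683909, 231.29309984]), 'tcp_rot': array([1.79998706e+02, 7.20303786e-04, 1.67063365e+02]), 'ft_force': array([-0.51769994, -0.32568538, -0.06661526]), 'wrist_torque': array([-0.01033272,  0.05571527,  0.05781122]), 'grip_force': 0.0, 'finger_gap': 85.55568156954592}
```

View pics/scene0.png

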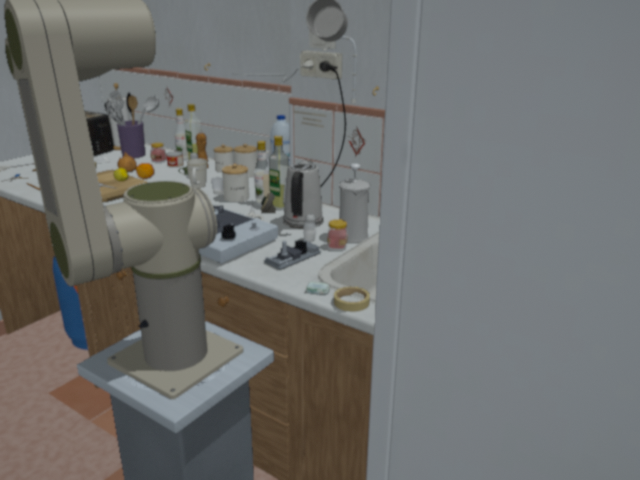

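View pics/side0.png

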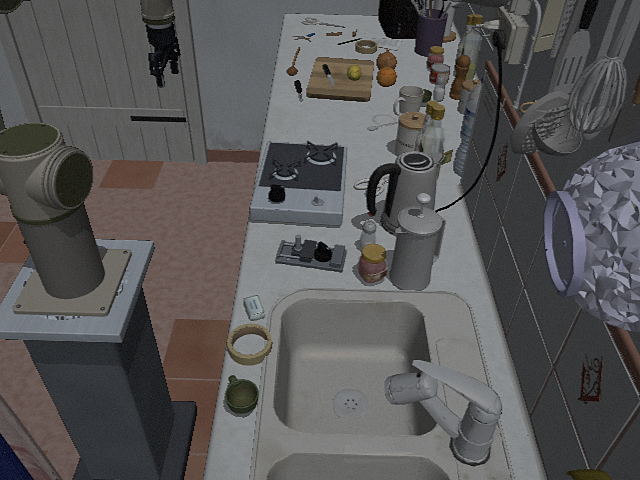

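Call:
send_rows --steps '[[[1, -1, 1], [0, 0, 0]], [[2.4, -2.4, 2.3], [0, 0, 0]], [[4, -4, 2.3], [0, 0, 0]], [[5.4, -5.4, 2.3], [0, 0, 0]], [[6.8, -6.8, 2.3], [0, 0, 0]], [[8.2, -8.2, 2.3], [0, 0, 0]], [[9.6, -9.6, 2.3], [0, 0, 0]], [[11, -11, 2.3], [0, 0, 0]], [[12.4, -12.4, 2.3], [0, 0, 0]], [[13.6, -13.4, 2.3], [0, 0, 0]]]'

```text
time: 3.2
tool_pos: [543.7, 180.7, 300.4]
tcp_rot: [180.0, 0.0, 167.0]
ft_force: [0.4, 0.7, -0.1]
finger_gap: 84.8
grip_force: 0.0
```

Call:
send_rows --steps '[[[0.9, -0.8, 0], [0, 0, 0]], [[0.9, -0.8, 0], [0, 0, 0]], [[0.9, -0.8, 0], [0, 0, 0]]]'

```text
time: 3.58
tool_pos: [569.0, 159.0, 300.2]
tcp_rot: [180.0, -0.0, 167.0]
ft_force: [-0.1, -0.3, -0.2]
finger_gap: 85.4
grip_force: 0.0
```

```bash
cat > look.py <<'E'
from h import *
import sys
n=sys.argv[1]
Z=dict(knob=12,knob_seat=26,knob_nose=38,clamp_bed=12,jaw_pin=68,stem_top=77)
s=snapshot("wrist");save(n,s["img"])
for l,z in Z.items():
    for a,cf in pin(l,"wrist"): print(l,a,cf,atz(s,a,z).round(1))
t=sense();print(t["time"],t["tool_pos"].round(1),t["tcp_rot"].round(1))
E
python3 look.py w1
```

```text
knob [268.8 214.5] 0.89 [595.4 100.9  12. ]
knob_seat [268.1 217.6] 0.8 [595.  101.8  26. ]
knob_nose [256.9 237.2] 0.76 [609.9  87.1  38. ]
jaw_pin [256.4 162.6] 0.91 [532.  112.6  68. ]
jaw_pin [268.6 215.3] 0.57 [582.4 110.5  68. ]
stem_top [439.1 173.6] 0.56 [577.  270.5  77. ]
stem_top [541.5  84.2] 0.36 [521.5 363.6  77. ]
3.925 [569.  159.4 300.6] [180.    0.  167.1]
```

View pics/w1.png

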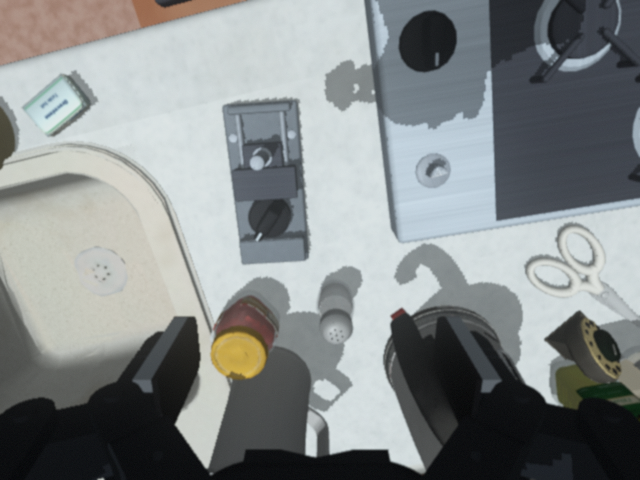

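Run:
```python
from h import *
im=cv2.imread("pics/w1.png")
a=cv2.resize(im[120:270,215:315],None,fx=4,fy=4,interpolation=cv2.INTER_CUBIC)
b=cv2.resize(im[145:195,405:465],None,fx=6.4,fy=6.4,interpolation=cv2.INTER_CUBIC)
b=cv2.copyMakeBorder(b,0,600-b.shape[0],0,0,cv2.BORDER_CONSTANT)
cv2.imwrite("pics/c1.png",np.hstack([a,b[:, :384]]))
s=snapshot("wrist")
f=lambda p,z:atz(s,p,z).round(1)
for p in[(225,102),(299,100),(243,262),(308,258)]:print(f(p,12))
print("pin",f((258,157),68),"line",f((270,222),50),f((258,242),50),"stem",f((433,170),77))
print("hobedge x",f((371,0),55),f((400,240),55),f((640,203),55))
```

```text
[473.7  88.7  12. ]
[488.3 161.   12. ]
[643.   58.4  12. ]
[654.7 131.1  12. ]
pin [527.8 115.6  68. ] line [594.2 107.1  50. ] [611.9  89.8  50. ] stem [572.7 266.   77. ]
hobedge x [424.9 239.9  55. ] [639.9 229.8  55. ] [654.3 462.8  55. ]
```

View pics/c1.png

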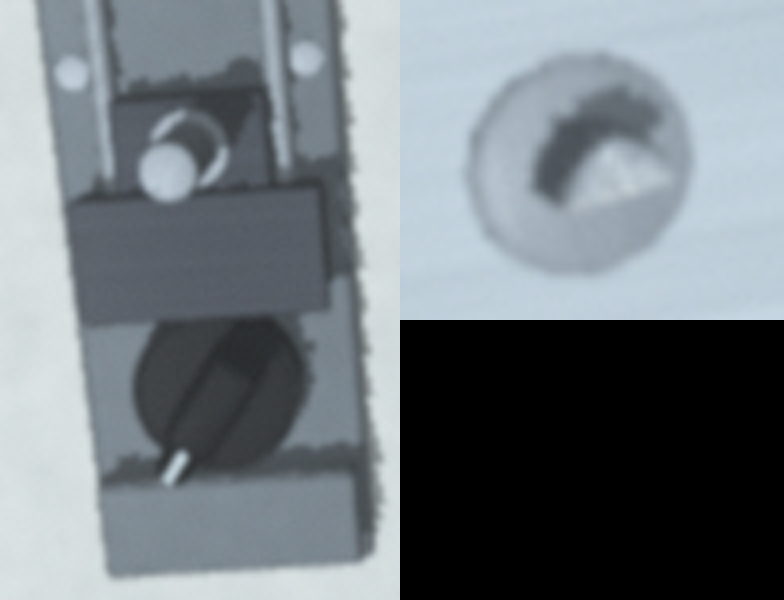

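Call:
send_rows --steps '[[[-0.6, -0.8, -1], [0, 0, 0.05]], [[-1.2, -1.5, -3], [0, 0, 0.05]], [[-1.2, -1.55, -5], [0, 0, 0.05]], [[-1.2, -1.55, -6.8], [0, 0, 0.05]], [[-1.2, -1.55, -8], [0, 0, 0.05]], [[-1.2, -1.55, -8.7], [0, 0, 0.05]], [[-1.2, -1.55, -8.7], [0, 0, 0.05]]]'

```text
time: 4.85
tool_pos: [531.4, 112.2, 37.3]
tcp_rot: [-179.9, -0.2, 169.9]
ft_force: [0.3, 0.4, -0.0]
finger_gap: 85.7
grip_force: 0.0
```

Call:
send_rows --steps '[[[0, 0, 0], [0, 0, 0]], [[0, 0, 0], [0, 0, 0]], [[0, 0, 0], [0, 0, 0]], [[0, 0, 0], [0, 0, 0]], [[0, 0, 0], [0, 0, 0]], [[0, 0, 0], [0, 0, 0]]]' --fingers 1 --squeeze 25

```text
time: 5.6
tool_pos: [533.6, 111.7, 40.0]
tcp_rot: [-180.0, 0.0, 169.9]
ft_force: [-2.7, -4.1, 6.1]
finger_gap: 12.6
grip_force: 26.0
```

Call:
send_rows --steps '[[[-0.15, 0.03, 0], [0, 0, 0]], [[-0.35, 0.06, 0], [0, 0, 0]], [[-0.55, 0.1, 0], [0, 0, 0]], [[-0.75, 0.14, 0], [0, 0, 0]], [[-0.95, 0.17, 0], [0, 0, 0]], [[-1.1, 0.2, 0], [0, 0, 0]], [[-1.15, 0.21, 0], [0, 0, 0]], [[-1.15, 0.21, 0], [0, 0, 0]], [[-1.15, 0.21, 0], [0, 0, 0]]]'

```text
time: 6.72
tool_pos: [500.0, 117.3, 40.0]
tcp_rot: [-179.9, 0.2, 169.9]
ft_force: [3.3, -8.2, 2.2]
finger_gap: 13.2
grip_force: 25.6
```

Call:
send_rows --steps '[[[0, 0, 0], [0, 0, 0]], [[0, 0, 0], [0, 0, 0]], [[0, 0, 0], [0, 0, 0]], [[0, 0, 0.5], [0, 0, 0]], [[0, 0, 1.5], [0, 0, 0]], [[0.8, -0.2, 3], [0, 0, 0]], [[2, -0.4, 4.5], [0, 0, 0]], [[3.2, -0.6, 4.7], [0, 0, 0]], [[3.2, -0.6, 4.7], [0, 0, 0]], [[3.2, -0.6, 4.7], [0, 0, 0]]]' --fingers 0.4

```text
time: 7.98
tool_pos: [594.1, 100.7, 180.2]
tcp_rot: [-180.0, -0.1, 169.9]
ft_force: [-0.6, 0.1, -0.3]
finger_gap: 51.2
grip_force: 0.0
```

```bash
python3 look.py w2
python3 - <<'E'
import cv2
im=cv2.imread("pics/w2.png");cv2.imwrite("pics/c2.png",cv2.resize(im[60:360,120:520],None,fx=2,fy=2,interpolation=cv2.INTER_CUBIC))
E
```

```text
knob [316.6 207.6] 0.68 [594.  101.6  12. ]
knob_seat [318.7 215.4] 0.86 [596.6 102.8  26. ]
knob_nose [298.4 240.6] 0.67 [609.6  85.3  38. ]
jaw_pin [315.   68.5] 0.59 [498.3 117.6  68. ]
stem_top [591.5 159.5] 0.87 [576.9 270.4  77. ]
8.325 [594.3 100.8 180.3] [-180.    -0.   169.9]
```

View pics/c2.png

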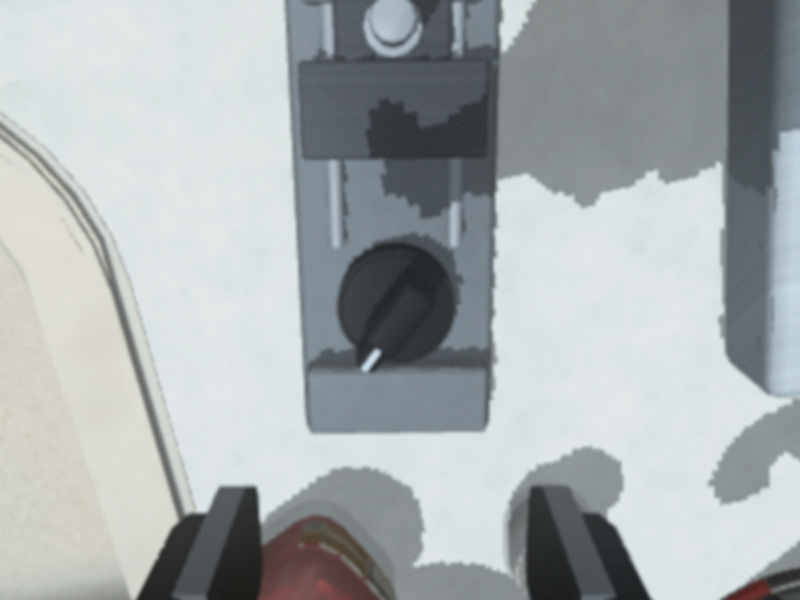

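Call:
send_rows --steps '[[[0, 0, -0.8], [0, 0, -0.16]], [[0, 0, -1.8], [0, 0, -0.32]], [[0, 0.07, -2.6], [0, 0, -0.48]], [[0, 0.07, -3.3], [0, 0, -0.61]], [[0, 0.07, -4], [0, 0, -0.61]], [[0, 0.07, -4.5], [0, 0, -0.61]], [[0, 0.07, -4.83], [0, 0, -0.61]], [[0, 0.07, -4.83], [0, 0, -0.61]]]'

```text
time: 9.32
tool_pos: [594.4, 102.6, 34.7]
tcp_rot: [-179.9, -0.0, 135.0]
ft_force: [-0.2, 0.1, -0.3]
finger_gap: 51.2
grip_force: 0.0
```

Call:
send_rows --steps '[[[0, 0, 0], [0, 0, 0]], [[0, 0, 0], [0, 0, 0]], [[0, 0, 0], [0, 0, 0]], [[0, 0, 0], [0, 0, 0]], [[0, 0, 0], [0, 0, 0]], [[0, 0, 0], [0, 0, 0]]]' --fingers 1 --squeeze 50

```text
time: 10.07
tool_pos: [595.5, 102.7, 36.5]
tcp_rot: [179.9, 0.1, 135.0]
ft_force: [-2.0, 0.3, 5.6]
finger_gap: 12.6
grip_force: 50.1
```

Call:
send_rows --steps '[[[0, 0, 0.5], [0, 0, 0]], [[0, 0, 1.2], [0, 0, 0]], [[0, 0, 2.2], [0, 0, 0]], [[0, 0.2, 3.5], [0, 0, 0.17]], [[-0.4, 1, 4.33], [0, 0, 0.34]], [[-0.8, 2.2, 4.33], [0, 0, 0.51]], [[-0.8, 3.4, 4.33], [0, 0, 0.68]], [[-0.8, 4.07, 4.33], [0, 0, 0.84]], [[-0.8, 4.07, 4.33], [0, 0, 0.84]], [[-0.8, 4.07, 4.33], [0, 0, 0.84]]]'

```text
time: 11.32
tool_pos: [571.0, 224.3, 166.1]
tcp_rot: [-180.0, 0.0, -177.1]
ft_force: [-0.3, -0.4, -0.9]
finger_gap: 12.7
grip_force: 49.3
```

```bash
python3 look.py w3
python3 - <<'E'
import cv2
from h import *
im=cv2.imread("pics/w3.png")
a=finder.pinpoint("stem_top","wrist")[0]["at"];x,y=int(a[0]*640),int(a[1]*480)
x0=min(max(x-30,0),580);y0=max(y-30,0);print("crop",x0,y0)
b=cv2.resize(im[y0:y0+60,x0:x0+60],(400,400),interpolation=cv2.INTER_CUBIC)
a=cv2.resize(im,(400,300));a=cv2.copyMakeBorder(a,0,100,0,0,cv2.BORDER_CONSTANT)
cv2.imwrite("pics/c3.png",np.hstack([a,b]))
E
```

```text
knob [312.8 291.5] 0.61 [636.6 225.2  12. ]
knob_seat [317.2 305.3] 0.8 [641.2 229.   26. ]
knob_nose [314.5 362.4] 0.96 [684.4 229.1  38. ]
clamp_bed [152.  238.5] 0.95 [598.3 100.5  12. ]
jaw_pin [133.  101.7] 0.85 [497.5 118.7  68. ]
stem_top [392.3 254.8] 0.84 [577.5 271.   77. ]
11.675 [570.9 224.3 165.3] [-180.   -0. -177.]
crop 362 224
```

View pics/c3.png

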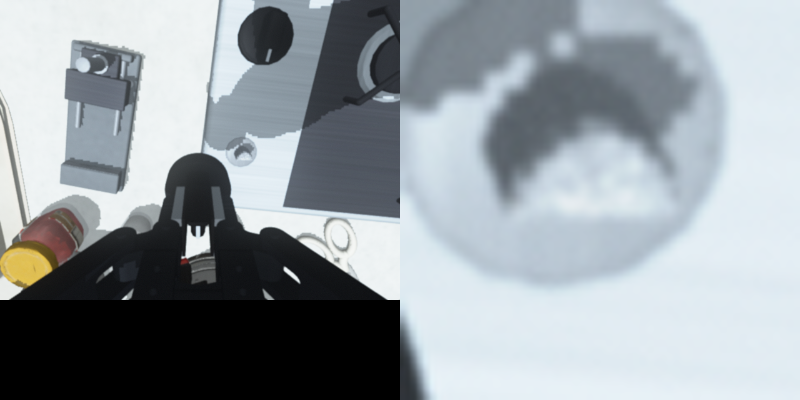

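Run:
```python
from h import *
s=snapshot("wrist");f=lambda p,z:atz(s,p,z).round(1)
t=sense();tp=t["tool_pos"];print(tp.round(1))
print("chord",f((378.5,256),77),f((404,256),77))
for l,z in(("knob",142),("knob_seat",156),("knob_nose",168)):
    a=pin(l,"wrist")[0];print(l,a,f(a[0],z))
m=finder.trace("knob","wrist")
for q in m[:1]:
    k=q["mask"];r,c=np.where(k);print(q["confidence"],r.min(),r.max(),c.min(),c.max(),len(r))
    for y in range(r.min(),r.min()+60,6):
        cc=c[r==y];print(y,cc.min(),cc.max())
# predicted skirt outline for knob centre (cx,cy)
from scipy.optimize import minimize
img=k.astype(np.uint8)
th=np.linspace(0,2*np.pi,72)
def sil(cx,cy,zb):
    P=[proj(s,(cx+23*np.cos(a),cy+23*np.sin(a),zz)) for zz in(zb,zb+14) for a in th]
    return cv2.convexHull(np.float32(P))[:,0]
top=[(c[r==y].min(),y) for y in range(r.min()+1,r.min()+35,2)]+[(c[r==y].max(),y) for y in range(r.min()+1,r.min()+35,2)]
for zb in(140,142,144):
    cost=lambda p:sum(cv2.pointPolygonTest(sil(p[0],p[1],zb).reshape(-1,1,2),(float(a),float(b)),True)**2 for a,b in top)
    o=minimize(cost,[tp[0],tp[1]],method="Nelder-Mead",options=dict(xatol=.05,fatol=.1));print(zb,o.x.round(1),(o.fun/len(top))**.5)
```

```text
[570.8 224.5 165.2]
chord [578.1 262.7  77. ] [577.2 278.   77. ]
knob (array([315.1, 290.1]), 0.64) [571.  224.2 142. ]Traceback (most recent call last):
  File "<stdin>", line 6, in <module>
IndexError: list index out of range
```

```bash
cat > k.py <<'E'
from h import *
from scipy.optimize import minimize
s=snapshot("wrist");f=lambda p,z:atz(s,p,z).round(1)
tp=sense()["tool_pos"];print(tp.round(1));zb=tp[2]-23.5
for l,z in(("knob",zb),("knob_seat",zb+14),("knob_nose",zb+26)):
    for a in pin(l,"wrist")[:1]:print(l,a,f(a[0],z))
q=finder.trace("knob","wrist")[0];r,c=np.where(q["mask"]);print(q["confidence"],r.min(),r.max(),c.min(),c.max())
th=np.linspace(0,2*np.pi,72)
def sil(cx,cy,zb):
    return cv2.convexHull(np.float32([proj(s,(cx+23*np.cos(a),cy+23*np.sin(a),zz)) for zz in(zb,zb+14) for a in th]))
R=range(r.min()+1,r.min()+35,2)
top=[(float(g(c[r==y])),float(y)) for y in R for g in(np.min,np.max)]
for z in(zb-1.5,zb,zb+1.5):
    cost=lambda p:sum(cv2.pointPolygonTest(sil(*p,z),t,True)**2 for t in top)
    o=minimize(cost,tp[:2],method="Nelder-Mead");print(z.round(1),o.x.round(1),(o.fun/len(top))**.5)
E
python3 k.py
```

```text
[570.8 224.7 165.3]
knob (array([559.9, 169.8]), 0.19) [512.  320.5 141.8]
knob_seat (array([316.4, 306.4]), 0.66) [571.6 225.1 155.8]
knob_nose (array([313.7, 364.7]), 0.84) [591.4 225.1 167.8]
0.97 243 382 263 369
140.3 [572.9 225.2] 0.6180600155199278
141.8 [572.4 225.2] 0.7314968034046229
143.3 [572.  225.1] 0.8464423908265828
```

Call:
send_rows --steps '[[[0, 0.5, 0], [0, 0, 0]], [[0.17, 1.2, -0.4], [0, 0, 0]], [[0.17, 1.52, -1], [0, 0, 0]], [[0.17, 1.52, -1.6], [0, 0, 0]], [[0.17, 1.52, -1.9], [0, 0, 0]], [[0.17, 1.52, -1.9], [0, 0, 0]], [[0.17, 1.52, -2.1], [0, 0, 0]], [[0.17, 1.52, -2.25], [0, 0, 0]], [[0.17, 1.52, -2.4], [0, 0, 0]], [[0.17, 1.52, -2.4], [0, 0, 0]]]'

```text
time: 13.38
tool_pos: [576.0, 270.3, 93.0]
tcp_rot: [-180.0, 0.0, -176.9]
ft_force: [1.6, 0.5, -1.1]
finger_gap: 12.7
grip_force: 49.3
```

Call:
send_rows --steps '[[[0, 0, -0.1], [0, 0, 0]], [[0, 0, -0.2], [0, 0, 0]], [[0, 0, -0.25], [0, 0, 0]], [[0, 0, -0.25], [0, 0, 0]]]'

```text
time: 13.88
tool_pos: [576.1, 270.4, 86.3]
tcp_rot: [180.0, 0.0, -176.9]
ft_force: [-1.5, -0.2, 4.0]
finger_gap: 12.5
grip_force: 49.9
```

Call:
send_rows --steps '[[[0, 0, -0.07], [0, 0, 0]], [[0, 0, -0.13], [0, 0, 0]], [[0, 0, -0.13], [0, 0, 0]]]'

```text
time: 14.25
tool_pos: [576.1, 270.5, 82.4]
tcp_rot: [180.0, 0.0, -176.9]
ft_force: [-2.3, -0.4, 7.0]
finger_gap: 12.7
grip_force: 50.3
```

Call:
send_rows --steps '[[[0, 0, -0.07], [0, 0, 0]], [[0, 0, -0.14], [0, 0, 0]], [[0, 0, -0.2], [0, 0, 0]], [[0, 0, -0.2], [0, 0, 0]]]'

```text
time: 14.75
tool_pos: [576.6, 270.7, 81.0]
tcp_rot: [180.0, 0.1, -176.9]
ft_force: [-17.6, -7.9, 36.5]
finger_gap: 12.9
grip_force: 54.2
```

Call:
send_rows --steps '[[[0, 0, 0.06], [0, 0, 0]], [[0, 0, 0.1], [0, 0, 0]], [[0, 0, 0.1], [0, 0, 0]], [[0, 0, 0.1], [0, 0, 0]]]'

```text
time: 15.25
tool_pos: [576.3, 270.6, 81.3]
tcp_rot: [180.0, 0.1, -176.9]
ft_force: [-8.3, -2.8, 17.7]
finger_gap: 12.6
grip_force: 51.7
```

```bash
python3 look.py w4
python3 - <<'E'
from h import *
im=cv2.imread("pics/w4.png")
s=snapshot("side");x,y=[int(v) for v in proj(s,(577,270,70))]
b=cv2.resize(s["img"][y-30:y+30,x-40:x+40,::-1],(400,300),interpolation=cv2.INTER_CUBIC)
cv2.imwrite("pics/c4.png",np.hstack([cv2.resize(im,(400,300)),b]))
E
```

```text
knob [314.1 287.9] 0.57 [597.6 270.9  12. ]
knob_seat [315.1 308.4] 0.89 [603.  271.8  26. ]
knob_nose [314.3 365.1] 0.87 [630.4 272.8  38. ]
clamp_bed [ 10.4 270.1] 0.91 [595.9 100.7  12. ]
jaw_pin [ 10.7 269.8] 0.37 [569.1 144.6  68. ]
15.6 [576.3 270.5  81.2] [ 1.800e+02  1.000e-01 -1.769e+02]
```

View pics/c4.png

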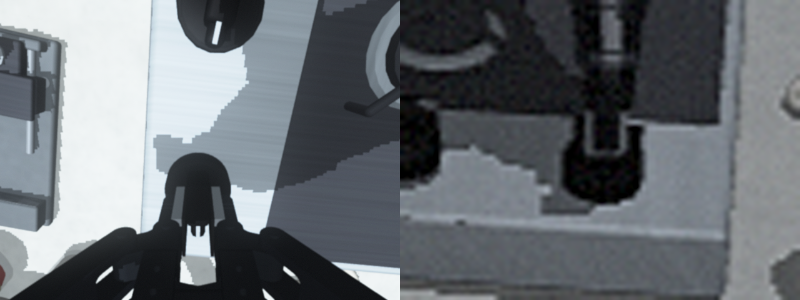

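The wrist view (left) shows the knob held low over the stem place at about (197,180), nose away from the camera, and the jaw open at left. The side view shows the same. The tool height and the 17.7 N push match a seated knob with the stem at its stop, so I'm handing in.

```bash
python3 -c "
from bench import order
print(order.hand_in())"
```

```text
the job is handed in; nothing more can be done
None
```

The job is handed in, with no verdict returned: by height and force readings the knob is seated on the stem, still gripped and pressed in to the spring's stop, the jaw is open about 34 mm, and I saw no sign that the other things were disturbed.

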